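Open the mist-coolant dial by four clicks

TASK

Open up the mist coolant: pushing the dial's yellow peg with a fingertip, turn the red dial gently clockwise (seen from above) exactly four clicks from where it stands, leaving it seated in the fourth click stop. Then press the green prime button on the same unit all the way in and let it come back out. Nothing is to be pinched, lifted or carried, and the other things on the table stay where they are.

Things in the scene. Friction and masses are not known exactly. Their poses are not given: they have to be found in the camera images.
- unit: Mist-coolant unit, bolted down: white housing 70 mm high, x -62 to 62, y -66 to 134 mm in its frame, on a 6 mm foot plate 13 mm wider all round. Origin on the table under the dial's axis, z up. An amber bowl with a metal cap (48 mm across, top 98 mm above the table) is fixed to it at x 85, y 95 mm. Nine black ticks round the dial mark its click stops.
- dial_axis (a point): Centre of the red dial's upper face, 84 mm above the table, on its vertical axis of rotation (fixed to the unit). The dial is a disc 90 mm across and 12 mm thick; its flat hub (24 mm across) stands 2 mm higher.
- dial_peg (a point): Centre of the top of the yellow upright round peg on the dial, 14 mm in diameter, which stands 24 mm above the dial's face (top 108 mm above the table), its axis 32 mm from the dial's axis; it turns with the dial. A white stripe runs on the dial from the hub to the peg.
- dial (a joint): Dial angle, growing clockwise seen from above. Nine click stops 24 deg (0.419 rad) apart, 0 to 3.351 rad, end stops just beyond; starts seated in one of the first four. At q the peg stands at 276 deg - q in the unit's frame (from its x towards y). Leaving a stop takes 3 to 4 N at the peg, falling to none half way (12 deg) to the next; from there it snaps on by itself and stays.
- prime (a joint): Travel of the prime button: 0 out, 0.006 m fully in; a spring pushes it back, fully in takes 5 N.
- prime_top (a point): Centre of the top face of the round green prime button, 28 mm across, in a black housing on top of the unit at x = -10, y = 100 mm in the unit's frame; it is pressed straight down.
- holder: Loose steel tool holder standing beside the unit, 62 mm across, 85 mm tall; origin under its centre. Leave alone.
- wrench: Loose steel wrench lying behind the unit, 180 mm long, 8 mm thick; origin under its middle. Leave alone.
- billet: Loose aluminium block 130 x 80 x 35 mm; origin under its centre. Leave alone.
- flange: Loose aluminium plate with three holes, 170 x 60 x 12 mm; origin under its centre. Leave alone.
- brush: Loose chip brush with a wooden handle, 200 mm long, lying; origin under its middle. Leave alone.
- can: Loose blue can, 56 mm across, 110 mm tall; origin under its centre. Leave alone.

How it is judged:
On the way, in this order (a step that is already met when the one before it is completed fails the run):
1. the dial is seated four clicks clockwise of its start, with the button out (distance of dial_peg from where it was at the start of the episode between 0.0451 and 0.0501 m and velocity of joint dial between -0.05 and 0.05 rad/s and value of joint prime below 0.0015 m), for 0.2 s.
2. the prime button is pressed all the way in (value of joint prime above 0.0048 m), for 0.03 s.
At the end, for the whole second after the job is handed in: The dial rests in the stop four clicks clockwise of where it started (its peg 47.6 mm from its start, within 2.5 mm), the button is out again, and every loose thing is within 15 mm of its start (all of step 1 and distance of each of holder, wrench, billet, flange, brush, can from where it was at the start of the episode below 0.015 m); the robot touches nothing.
It fails at once if the button is pressed while the dial is not four clicks on (value of joint prime above 0.003 m and not (distance of dial_peg from where it was at the start of the episode between 0.0438 and 0.051 m)).
It fails at once if the dial or its peg is pinched or pushed hard (more than 25 N) (contact force between the fingers and dial above 25 N).
It fails at once if a loose thing is lifted, carried or knocked away (more than 20 mm) (distance of any of holder, wrench, billet, flange, brush, can from where it was at the start of the episode above 0.02 m).
It also fails if it takes over 45 s, if anything falls off the work surface, if the arm or the gripper's body presses on something with over 40 N, if the wrist force passes 120 N, or if a joint passes its speed limit or range.

ROBOT

A 7-joint arm with a two-finger parallel gripper is mounted at the origin on the work surface. World frame = base frame: x ahead of the robot, y to its left, z up, the work surface at z = 0. Lengths are in m, angles in rad, forces in N, time in s.
With the tool pointing down it reaches from about 0.425 to 0.95 m from the base axis. Payload 4.7 kg.
Tool frame: the origin (TCP) lies between the finger pads; the fingertips stand 25 mm ahead of it and the grasp point (between the pads) lies 6 mm ahead of it; z points along the fingers, y is the line along which they close (so a half turn about z gives the same grasp; the last joint's range is limited). The gripper opens to 85 mm and grips with 20 to 120 N. Pads are 22 mm wide; open, the fingers measure 114 mm over their backs; the gripper's body (76 mm by 85 mm) begins 54 mm behind the grasp point. The pads swing forward as they close: fully open they stand 13 mm farther back than shut.
Start: joints at [1.259, 0.469, -0.049, 1.532, 0.024, 1.141, -0.082], TCP at [0.188, -0.648, 0.233] pointing down, gripper open.
Joint ranges: [-2.59, 2.59], [-0.33, 1.99], [-1.39, 1.29], [0.1, 2.45], [-1.04, 4.18], [0.21, 1.99], [-2.66, 2.66]. Speed limits (rad/s): [2.57, 2.57, 3.14, 3.14, 3.14, 3.14, 3.14].

INTERFACE

Orientations are given as a 3x3 rotation matrix whose columns are the frame's x, y, z axes.
In Python, from rig import * gives the robot as it stands. Calls block until the motion is done:
- movep(position, orientation): joint-space move of the TCP to a pose.
- move_l(position, attitude=None, feed=0.15, until_force=None): straight line of the TCP; attitude=None keeps the orientation; feed is the mean speed in m/s. With until_force (N) it stops when the force on the tool has changed by that much, and returns True; else False.
- move_joints(angles): joint-space move.
- command_gripper(opening, newtons=None): finger opening in m; newtons is the grip in N (None keeps the last); returns when the fingers have stopped.
- sleep(seconds).
- inverse_kinematics(position, orientation): joint angles nearest the present ones, or None.
- sense(): the state.
- camera(name): name is "scene" or "side" or "wrist"; returns (picture, depth): 420x560x3 uint8, red, green, blue; 420x560 float32, m along the optical axis (not along the pixel's ray), 0 where there is no reading.
- camera_params(name): a dict with "K" (3x3 intrinsics, pixels), "dist" ([k1, k2, p1, p2, k3] as OpenCV has them; the pictures are not rectified), "position" and "rotation" of the camera in the world; the wrist camera has in their place "tool_from_camera" (4x4, takes a point from camera to tool coordinates, whose origin is the TCP and whose axes are the flange's). Camera axes: x right, y down, z forward; pixel columns grow to the right and rows downward; lengths in m; the calibration is good to about 2 mm. A picture is of the moment at which its call begins: read the wrist's pose just before it. camera_params takes no time and is no camera call.
A pose or a line that the arm cannot do raises Unreachable and nothing moves.
- finish_job(): hands the job in; it is judged then, once.
The state is a dict: "time_s": time; "joint_pos": joint angles; "qd": joint speeds; "joint_efforts": joint torques, N m; "position": TCP position; "tcp_rot": TCP orientation; "wrist_force": force on the tool from outside, world axes, zero at the start; "ft_torque": the same for the moment, N m; "finger_gap": finger opening in m; "gripper_force": force on a finger pad.
Only numpy, scipy, OpenCV 4.12 (cv2) and the standard library are available. Lean on these libraries where they do the work, as an engineer would, in place of code of your own. Each camera call takes 0.05 s, during which the arm holds its last target. There are 200 camera calls.

## Working session

There is one attempt and no reset: what is moved stays moved. The work goes in short steps, each a Python script; the robot and the scene stay as the last script left them, time stands still between calls to the robot, and variables do not carry over. Pictures are saved under pics/ and viewed, at most 10 in all, crops included, and the job is handed in when it is done.

```bash
mkdir -p pics; ls; python3 - <<'E'
from rig import *
import cv2,numpy as np
for n in ["scene","side"]:
    p,d=camera(n); cv2.imwrite(f"pics/{n}0.png",p[:,:,::-1]); np.save(f"{n}_d.npy",d)
    c=camera_params(n); print(n,c)
s=sense(); print(s["time_s"],s["position"],s["tcp_rot"],s["finger_gap"])
E
```

```text
pics
scene {'K': array([[421.91512327,   0.        , 283.94630993],
       [  0.        , 421.91512327, 213.21588385],
       [  0.        ,   0.        ,   1.        ]]), 'dist': array([0.01067642, 0.        , 0.        , 0.        , 0.        ]), 'position': array([1.14872005, 0.46188065, 0.95911323]), 'rotation': array([[-0.61661158,  0.6017968 , -0.50757341],
       [ 0.78708744,  0.45744782, -0.41380533],
       [-0.01683837, -0.65466182, -0.75573433]])}
side {'K': array([[504.46353273,   0.        , 277.29011996],
       [  0.        , 504.46353273, 209.77823986],
       [  0.        ,   0.        ,   1.        ]]), 'dist': array([-0.16439445,  0.        ,  0.        ,  0.        ,  0.        ]), 'position': array([0.39744554, 0.97538499, 1.17463052]), 'rotation': array([[-0.98601736, -0.11963735,  0.11600285],
       [-0.16653943,  0.73194297, -0.66069971],
       [-0.00586311, -0.67078043, -0.74163282]])}
0.1 [ 0.18822097 -0.64768272  0.23247748] [[ 9.60264504e-01  2.79090946e-01 -5.70507947e-04]
 [ 2.79091517e-01 -9.60263057e-01  1.66932964e-03]
 [-8.19429164e-05 -1.76222193e-03 -9.99998444e-01]] 0.08547815092966937
```

View pics/scene0.png

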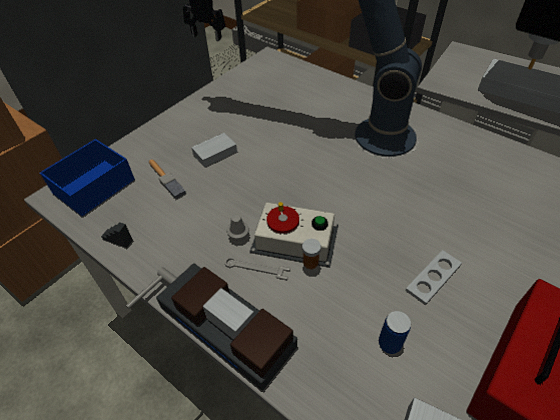

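View pics/side0.png

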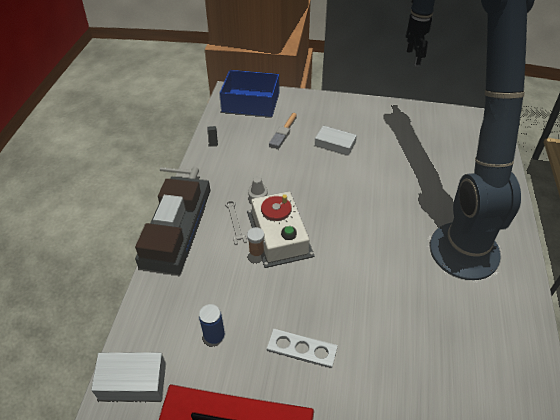

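The scene view shows the red dial at about (283,219), the yellow peg at (281,206) and the green button at (320,223). In the side view they are at (276,208), (286,198) and (289,232). Next I'll measure them from both views.

```bash
cat > h.py <<'E'
import cv2,numpy as np
def masks(p):
    h=cv2.cvtColor(p,cv2.COLOR_RGB2HSV); H,S,V=cv2.split(h)
    return {"red":(((H<6)|(H>174))&(S>150)&(V>60)),"yel":((H>20)&(H<34)&(S>130)&(V>80)),"grn":((H>45)&(H<85)&(S>110)&(V>40))}
def blob(m,roi):
    m=m.astype(np.uint8); z=np.zeros_like(m); r0,r1,c0,c1=roi; z[r0:r1,c0:c1]=m[r0:r1,c0:c1]
    n,l,st,ce=cv2.connectedComponentsWithStats(z)
    k=1+np.argmax(st[1:,4]); return ce[k],st[k],l==k
def ray(uv,c,R):
    q=cv2.undistortPoints(np.array([[uv]],float),c["K"],c["dist"])[0,0]
    d=R@np.array([q[0],q[1],1]); return d/np.linalg.norm(d)
def onz(uv,c,R,t,z):
    d=ray(uv,c,R); return t+d*(z-t[2])/d[2]
def tri(l):
    A=sum(np.eye(3)-np.outer(d,d) for d,t in l); b=sum((np.eye(3)-np.outer(d,d))@t for d,t in l)
    return np.linalg.solve(A,b)
E
python3 - <<'E'
from rig import *
from h import *
rr={}
for n,roi in [("scene",(190,260,250,345)),("side",(180,250,250,310))]:
    p=cv2.imread(f"pics/{n}0.png")[:,:,::-1].copy(); c=camera_params(n)
    for k,m in masks(p).items():
        ce,st,_=blob(m,roi); z={"red":.084,"yel":.1,"grn":.085}[k]
        print(n,k,ce,st,onz(ce,c,c["rotation"],c["position"],z)); rr.setdefault(k,[]).append((ray(ce,c,c["rotation"]),c["position"]))
for k in rr: print(k,tri(rr[k]))
print(camera_params("wrist"))
E
```

```text
scene red [282.58899083 219.04770642] [267 206  32  25 545] [ 0.57967022 -0.00731702  0.084     ]
scene yel [280.11764706 203.58823529] [278 202   5   4  17] [ 0.55051881 -0.03850825  0.1       ]
scene grn [319.515625 219.609375] [315 216  10   8  64] [0.52147697 0.07383866 0.085     ]
side red [275.25775656 207.4725537 ] [261 197  30  21 419] [ 0.5754244  -0.00424084  0.084     ]
side yel [284.25       196.33333333] [283 195   4   4  12] [ 0.55420277 -0.03789254  0.1       ]
side grn [288.69565217 229.5       ] [285 227   9   6  46] [0.52375154 0.07325698 0.085     ]
red [ 0.57626004 -0.00992905  0.07827911]
yel [ 0.55352697 -0.03563261  0.10348327]
grn [0.52341231 0.07512793 0.08751482]
{'K': array([[355.04616758,   0.        , 272.47116985],
       [  0.        , 355.04616758, 208.97553493],
       [  0.        ,   0.        ,   1.        ]]), 'dist': array([-0.02292801,  0.        ,  0.        ,  0.        ,  0.        ]), 'tool_from_camera': array([[ 2.97033542e-04, -9.61984467e-01, -2.73104006e-01,
         6.86371466e-02],
       [ 9.99999923e-01,  3.55636779e-04, -1.65078272e-04,
        -7.48809889e-05],
       [ 2.55928562e-04, -2.73103936e-01,  9.61984498e-01,
        -1.40339102e-01],
       [ 0.00000000e+00,  0.00000000e+00,  0.00000000e+00,
         1.00000000e+00]])}
```

```bash
python3 - <<'E'
from rig import *
from h import *
command_gripper(0.0)
R=np.diag([1.,-1,-1])
movep([0.555,0.03,0.27],R)
s=sense(); p,d=camera("wrist"); cv2.imwrite("pics/w1.png",p[:,:,::-1]); np.save("w1d.npy",d)
np.savez("w1.npz",p=s["position"],R=s["tcp_rot"]); print(s["time_s"],s["position"],s["finger_gap"])
c=camera_params("wrist"); T=c["tool_from_camera"]; Rc=s["tcp_rot"]@T[:3,:3]; t=s["position"]+s["tcp_rot"]@T[:3,3]
for k,m in masks(p).items():
    ce,st,_=blob(m,(0,420,0,560)); print(k,ce,st,onz(ce,c,Rc,t,{"red":.084,"yel":.105,"grn":.085}[k]), d[int(ce[1]),int(ce[0])])
E
```

```text
3.5917 [0.55517477 0.02890382 0.26984506] 0.00025218957309494297
red [312.8062645  161.18395757] [ 266  116   96   95 6034] [ 0.5768277  -0.00838049  0.084     ] 0.32484683
yel [343.09883721 192.76744186] [336 186  15  15 172] [ 0.55189741 -0.03356992  0.105     ] 0.30943787
grn [221.89242424 219.05151515] [208 205  29  29 660] [0.52145663 0.07740037 0.085     ] 0.33394346
```

View pics/w1.png

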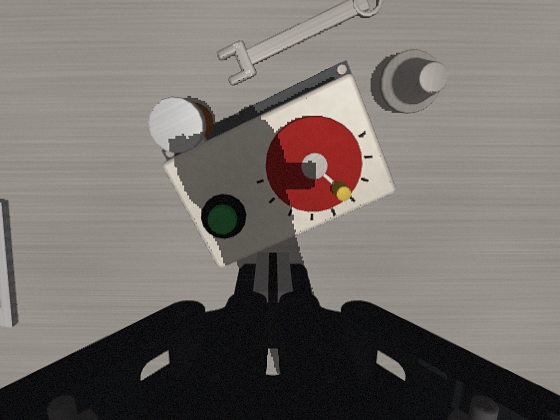

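The wrist view shows the dial disc at about (314,163), the peg top at (343,193) and the button at (222,216). Next I'll refine these positions with plane casts and depth heights, and check IK for the push arc.

```bash
cat > m.py <<'E'
from rig import *
from h import *
def look(name):
    s=sense(); p,d=camera("wrist"); cv2.imwrite(f"pics/{name}.png",p[:,:,::-1])
    return measure(p,d,s["position"],s["tcp_rot"])
def measure(p,d,P,R):
    c=camera_params("wrist"); T=c["tool_from_camera"]; Rc=R@T[:3,:3]; t=P+R@T[:3,3]
    M=masks(p); W=lambda u,z: onz(u,c,Rc,t,z)
    o={"W":W}
    _,_,m=blob(M["red"],(0,420,0,560))
    h=cv2.convexHull(max(cv2.findContours(m.astype(np.uint8),0,1)[0],key=cv2.contourArea))[:,0]
    q=np.array([W(u,.084)[:2] for u in h]); A=np.c_[2*q,np.ones(len(q))]
    x=np.linalg.lstsq(A,(q**2).sum(1),rcond=None)[0]; o["dial"]=x[:2]; o["r"]=np.sqrt(x[2]+x[:2]@x[:2])
    ce,_,_=blob(M["yel"]&(p.max(2)>150),(0,420,0,560)); o["peg"]=W(ce,.108)[:2]
    ce,st,_=blob(M["grn"],(0,420,0,560)); o["btn"]=lambda z: W(ce,z)[:2]; o["gpx"]=ce,st
    def hgt(u,v):
        k=cv2.undistortPoints(np.array([[[u,v]]],float),c["K"],c["dist"])[0,0]
        return (t+Rc@np.array([k[0],k[1],1])*d[int(v),int(u)])
    o["h"]=hgt; return o
E
python3 - <<'E'
from m import *
z=np.load("w1.npz"); p=cv2.imread("pics/w1.png")[:,:,::-1].copy(); d=np.load("w1d.npy")
o=measure(p,d,z["p"],z["R"]); print(o["dial"],o["r"],o["peg"])
u,st=o["gpx"]
for k in [(340,130),(343,193),(190,195),(u[0],u[1]),*[(u[0]+r*np.cos(a),u[1]+r*np.sin(a)) for a in (0,1.57,3.14,4.71) for r in (9,17,19,25)]]: print(np.round(k),o["h"](*k).round(4))
b=o["btn"](.085); v=b-o["dial"]; print(b,np.linalg.norm(v)); yaw=np.degrees(np.arctan2(v[1],v[0]))-95.71
w=o["peg"]-o["dial"]; a=np.degrees(np.arctan2(w[1],w[0])); print("yaw",yaw,"peg r",np.linalg.norm(w),"ang",a,"q",(276-(a-yaw))%360)
# long front edge of housing check: white
D=o["dial"]
for lab,off in (("+x",-90),("-x",90),("-y",-180),("+y",0)):
    for ang in (255,229.7,180,133.7):
        A=np.radians(ang); Y=np.radians(ang+off); C=D+.032*np.array([np.cos(A),np.sin(A)])
        R=np.array([[np.cos(Y),np.sin(Y),0],[np.sin(Y),-np.cos(Y),0],[0,0,-1]])
        j=inverse_kinematics([*C,.117],R); print(lab,ang,None if j is None else np.round(j,2))
E
```

```text
[ 0.57339384 -0.00907935] 0.04394740368248603 [ 0.55219327 -0.03326874]
[340 130] [ 0.605  -0.0319  0.085 ]
[343 193] [ 0.5524 -0.0328  0.1082]
[190 195] [0.5415 0.1103 0.0693]
[222. 219.] [0.5235 0.0764 0.0915]
[231. 219.] [0.5237 0.0679 0.092 ]
[239. 219.] [0.5208 0.0613 0.083 ]
[241. 219.] [0.5206 0.0594 0.0825]
[247. 219.] [0.5166 0.0545 0.0697]
[222. 228.] [0.5146 0.0767 0.0917]
[222. 236.] [0.5026 0.0787 0.081 ]
[222. 238.] [0.4962 0.0805 0.0694]
[222. 244.] [0.4898 0.0808 0.0697]
[213. 219.] [0.5236 0.0849 0.0917]
[205. 219.] [0.5206 0.0943 0.0823]
[203. 219.] [0.5204 0.0964 0.0817]
[197. 219.] [0.5166 0.1049 0.0696]
[222. 210.] [0.5322 0.0762 0.0911]
[222. 202.] [0.5375 0.0772 0.0819]
[222. 200.] [0.5396 0.0771 0.0823]
[222. 194.] [0.5436 0.078  0.0746]
[0.52145663 0.07740037] 0.10087723745966092
yaw 25.277802290431893 peg r 0.03216504587468819 ang -131.2326468224848 q 72.51044911291672
+x 255 [ 0.81  0.74 -1.18  1.87  0.78  1.09  0.63]
+x 229.7 [ 0.77  0.67 -1.09  1.9   0.7   1.02  0.23]
+x 180 [ 0.63  0.56 -0.92  1.93  0.55  0.93 -0.56]
+x 133.7 [ 0.47  0.51 -0.75  1.91  0.45  0.89 -1.31]
-x 255 [ 0.43  0.49 -0.56  1.88  0.33  0.86 -2.14]
-x 229.7 [ 0.37  0.45 -0.49  1.92  0.28  0.84 -2.55]
-x 180 [-0.77  0.55  0.96  2.01 -0.59  0.89 -2.63]
-x 133.7 [ 0.72  0.72 -1.18  1.9   0.77  1.07  1.56]
-y 255 [ 0.62  0.57 -0.85  1.87  0.53  0.94 -0.73]
-y 229.7 [ 0.56  0.52 -0.75  1.91  0.45  0.89 -1.13]
-y 180 [ 0.42  0.46 -0.62  1.94  0.35  0.85 -1.96]
-y 133.7 [-0.06  0.4  -0.05  1.94  0.03  0.8  -2.51]
+y 255 [ 0.81  0.74 -1.18  1.87  0.78  1.09  2.2 ]
+y 229.7 [ 0.81  0.72 -1.18  1.89  0.77  1.07  1.75]
+y 180 [ 0.78  0.7  -1.18  1.92  0.76  1.05  0.84]
+y 133.7 [ 0.67  0.66 -1.08  1.9   0.69  1.01  0.05]
```

```bash
python3 -c "
import cv2
p=cv2.imread('pics/w1.png')[170:310,180:380]; cv2.imwrite('pics/w1c.png',cv2.resize(cv2.convertScaleAbs(p,alpha=1.6,beta=20),None,fx=4,fy=4,interpolation=2))"
```

```text
(no output)
```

View pics/w1c.png

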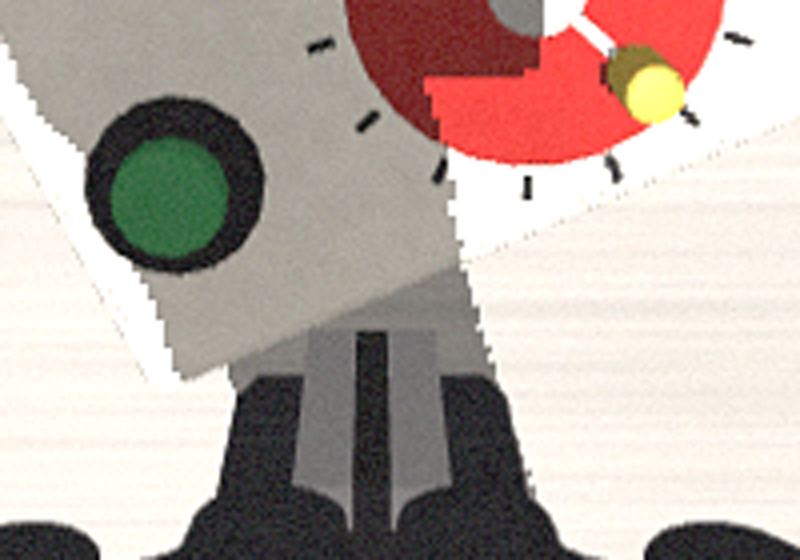

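The crop shows the closed fingertip is slim, about 14 mm across, and narrower than the button. The measurements agree with the given sizes:

| Quantity | Measured | Given |
|---|---|---|
| Peg radius | 32.2 mm | 32 mm |
| Dial angle q | about 72° (stop 3) | a click stop |
| Button to dial distance | 100.9 mm | 100.5 mm |
| Button height above its ring | about 9 mm | 6 mm travel |

Next I'll approach behind the peg and feel for contact.

```bash
cat >> m.py <<'E'
D=np.array([.5734,-.0091]); A0=228.8
def rot(y):
    c,s=np.cos(np.radians(y)),np.sin(np.radians(y)); return np.array([[c,s,0],[s,-c,0],[0,0,-1.]])
def pose(a,back,z=.118):
    r=np.radians(a); C=D+.032*np.array([np.cos(r),np.sin(r)])-back*np.array([np.sin(r),-np.cos(r)])
    return np.array([*C,z]),rot(a-90)
E
python3 - <<'E'
from m import *
P,R=pose(A0,.028,.20); movep(P,R)
P,R=pose(A0,.028); move_l(P,R,feed=.1)
sleep(.2); f0=sense()["wrist_force"]
P,R=pose(A0,.015); hit=move_l(P,R,feed=.01,until_force=1.5)
s=sense(); t=np.array([np.sin(np.radians(A0)),-np.cos(np.radians(A0))])
peg=D+.032*np.array([np.cos(np.radians(A0)),np.sin(np.radians(A0))])
print(hit,s["time_s"],s["position"],"back",(peg-s["position"][:2])@t,"df",s["wrist_force"]-f0)
o=look("w2"); v=o["peg"]-D; print(o["peg"],np.degrees(np.arctan2(v[1],v[0]))%360,np.linalg.norm(v))
E
```

```text
False 8.2 [ 0.5636415  -0.04309426  0.1179778 ] back 0.015049220778921965 df [ 0.14147214 -0.29850907 -0.06987454]Traceback (most recent call last):
  File "<stdin>", line 9, in <module>
  File "m.py", line 5, in look
    return measure(p,d,s["position"],s["tcp_rot"])
  File "m.py", line 14, in measure
    ce,_,_=blob(M["yel"]&(p.max(2)>150),(0,420,0,560)); o["peg"]=W(ce,.108)[:2]
           ~~~~^^^^^^^^^^^^^^^^^^^^^^^^^^^^^^^^^^^^^^^
  File "h.py", line 8, in blob
    k=1+np.argmax(st[1:,4]); return ce[k],st[k],l==k
        ~~~~~~~~~^^^^^^^^^^
    return _wrapfunc(a, 'argmax', axis=axis, out=out, **kwds)
    return bound(*args, **kwds)
ValueError: attempt to get argmax of an empty sequence
```

View pics/w2.png

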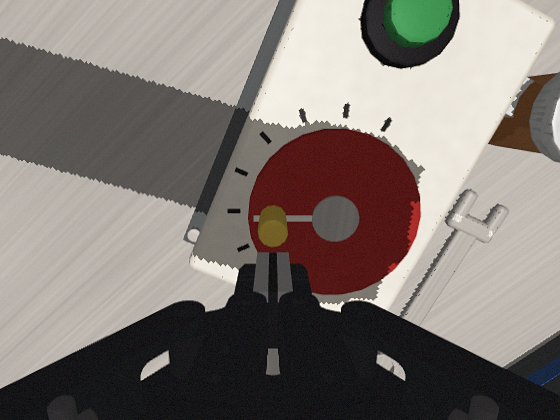

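The peg (272,215–240) is straight ahead of the closed fingertips (272,253), still unturned, and there is no contact yet. I'll continue feeling forward.

```bash
sed -i 's/(p.max(2)>150)/(p.max(2)>.75*p.max(2)[M["yel"]].max())/' m.py; python3 - <<'E'
from m import *
f0=sense()["wrist_force"]; t=np.array([np.sin(np.radians(A0)),-np.cos(np.radians(A0))])
peg=D+.032*np.array([np.cos(np.radians(A0)),np.sin(np.radians(A0))])
for b in np.arange(.0145,.0095,-.0005):
    P,R=pose(A0,b); move_l(P,R,feed=.01); s=sense(); f=s["wrist_force"]-f0; print(round(b,4),(f[:2]@t).round(2),((peg-s["position"][:2])@t).round(5),s["time_s"])
    if f[:2]@t<-1.5: break
E
```

```text
0.0145 -0.26 0.01446 8.5
0.014 0.35 0.01394 8.75
0.0135 -0.29 0.01345 9.0
0.013 0.1 0.01297 9.25
0.0125 -1.01 0.01245 9.5
0.012 -0.2 0.01197 9.75
0.0115 -0.28 0.01143 10.0
0.011 -0.08 0.01095 10.25
0.0105 -0.24 0.01045 10.5
0.01 -0.26 0.00997 10.75
0.0095 -1.09 0.00945 11.0
```

```bash
python3 - <<'E'
from m import *
o=look("w3"); v=o["peg"]-D; print(o["peg"],np.degrees(np.arctan2(v[1],v[0]))%360,np.linalg.norm(v),sense()["wrist_force"])
p,d=camera("side"); cv2.imwrite("pics/s3.png",cv2.resize(p[150:270,220:380],None,fx=4,fy=4,interpolation=2)[:,:,::-1])
E
```

```text
[ 0.54833276 -0.03016226] 220.0380020006393 0.03274118909105306 [ 0.66770801 -0.23488424  0.18421722]
```

View pics/w3.png

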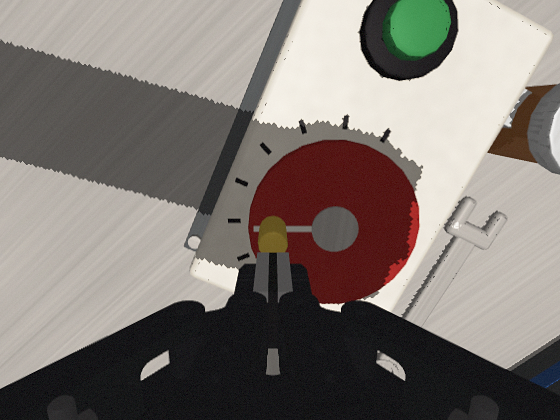

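View pics/s3.png

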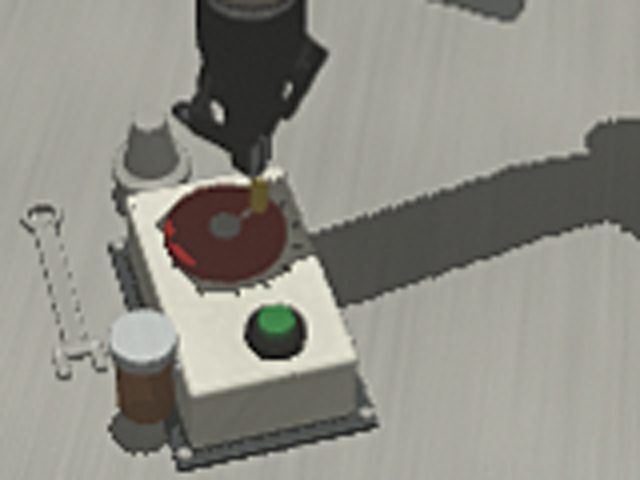

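The stripe is still perpendicular to the push, so the dial hasn't turned. I'll check the fingertip's true shape in tool coordinates from the depth.

```bash
python3 - <<'E'
from m import *
s=sense(); p,d=camera("wrist"); c=camera_params("wrist"); T=c["tool_from_camera"]
for v in (235,245,248,251,254,257,260,265,270,280,300):
    for u in (262,273,285):
        k=cv2.undistortPoints(np.array([[[u,v]]],float),c["K"],c["dist"])[0,0]
        x=T[:3,:3]@(np.array([k[0],k[1],1])*d[v,u])+T[:3,3]; print(v,u,p[v,u],(x*1000).round(1), end=" | ")
    print()
E
```

```text
235 262 [102  87  37] [14.2 -5.1 11.2] | 235 273 [118  98  42] [15.  -0.1  9.1] | 235 285 [99 84 35] [13.7  5.4 12.6] | 
245 262 [115  96  40] [ 9.4 -5.1 11.2] | 245 273 [114  95  37] [10.3 -0.1  8.9] | 245 285 [112  94  36] [ 9.6  5.4 10.6] | 
248 262 [114  95  37] [ 8.2 -5.1 10.4] | 248 273 [112  94  36] [ 8.6 -0.1  9.5] | 248 285 [115  96  39] [ 8.   5.4 10.8] | 
251 262 [116  97  36] [ 6.6 -5.1 10.7] | 251 273 [119  97  38] [ 7.  -0.1  9.8] | 251 285 [92 56 22] [-2.7  6.3 33.3] | 
254 262 [80 80 79] [11.2 -4.6 -3.6] | 254 273 [17 19 20] [11.7 -0.1 -4.9] | 254 285 [78 79 78] [11.4  4.9 -4.2] | 
257 262 [79 78 78] [11.1 -4.6 -6.5] | 257 273 [18 20 17] [11.9 -0.1 -8.4] | 257 285 [80 80 78] [12.2  4.7 -8.9] | 
260 262 [81 79 80] [ 11.6  -4.4 -10.6] | 260 273 [ 5 12  6] [ 11.6  -0.1 -10.7] | 260 285 [80 79 78] [11.3  4.7 -9.8] | 
265 262 [84 83 80] [ 11.3  -4.3 -14.6] | 265 273 [16 12 14] [ 11.1  -0.1 -14.1] | 265 285 [78 78 78] [ 11.1   4.6 -14.1] | 
270 262 [80 78 78] [ 11.8  -4.2 -20.2] | 270 273 [17 19 19] [ 11.7  -0.1 -20. ] | 270 285 [78 74 75] [ 11.3   4.4 -19. ] | 
280 262 [80 80 78] [ 11.3  -4.  -27.1] | 280 273 [22 23 21] [ 11.7  -0.1 -27.9] | 280 285 [81 82 80] [ 11.3   4.1 -27.2] | 
300 262 [20 18 22] [ 13.   -3.5 -43.7] | 300 273 [21 20 21] [  8.4  -0.1 -35.7] | 300 285 [18 18 20] [ 13.2   3.6 -44.1] |
```

Wrist depth puts the shut fingertips' front face at tool x = +11.3 mm, ending near tool z = -4 mm. That is higher than I assumed, and the peg-top height of 108 mm from the same picture checks. So the tips are passing above the peg. I'll back off and lower with a force guard.

```bash
python3 - <<'E'
from m import *
c=camera_params("side"); s=sense()
for z in (.093,.122):
    q=cv2.projectPoints(np.array([[*s["position"][:2],z]]),cv2.Rodrigues(c["rotation"].T)[0],-c["rotation"].T@c["position"],c["K"],c["dist"])[0].ravel(); print(z,(q-[220,150])*4)
P,R=pose(A0,.028); move_l(P,R,feed=.1); sleep(.1)
P,R=pose(A0,.028,.094); print(move_l(P,R,feed=.02,until_force=2.5)); s=sense(); print(s["position"],s["time_s"],s["wrist_force"])
p,d=camera("side"); cv2.imwrite("pics/s4.png",cv2.resize(p[150:270,220:380],None,fx=4,fy=4,interpolation=2)[:,:,::-1])
E
```

```text
0.093 [250.22382592 189.57590886]
0.122 [250.29566808 162.16139927]
False
[ 0.57351007 -0.05157796  0.09414397] 12.9333 [ 0.44008749 -0.03273198 -0.0960836 ]
```

View pics/s4.png

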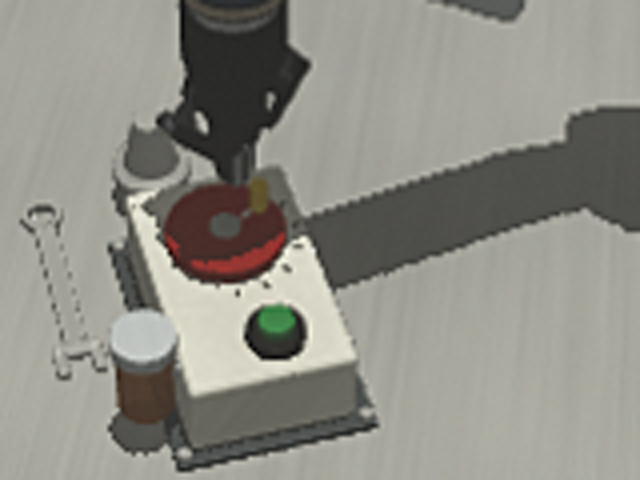

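The fingertip is now lower, at about (240,185), and level with the peg at (260,195). It touches nothing. I'll feel forward again.

```bash
python3 - <<'E'
from m import *
P,R=pose(A0,.0195,.094); move_l(P,R,feed=.03); sleep(.1)
f0=sense()["wrist_force"]; t=np.array([np.sin(np.radians(A0)),-np.cos(np.radians(A0))])
for b in (.019,.0185,.018,.0175,.017,.0165,.016):
    P,R=pose(A0,b,.094); move_l(P,R,feed=.01); s=sense(); f=s["wrist_force"]-f0; print(b,(f[:2]@t).round(2),s["time_s"])
    if f[:2]@t<-2: break
E
```

```text
0.019 0.13 13.7667
0.0185 1.32 14.0167
0.018 -0.29 14.2667
0.0175 -1.35 14.5167
0.017 -2.24 14.7667
```

Contact came at 18 mm, which is the 11 mm half-width plus the 7 mm peg radius. Now I'll follow the arc through the first click stops and check the angle before the last one.

```bash
cat >> m.py <<'E'
def arc(d0,d1,n):
    fm=0
    for d in np.linspace(d0,d1,n+1)[1:]:
        P,R=pose(A0-d,.018,.094); move_l(P,R,feed=.025); fm=max(fm,np.linalg.norm(sense()["wrist_force"]))
    sleep(.3); return fm
def pegang(o):
    v=o["peg"]-D; return np.degrees(np.arctan2(v[1],v[0]))%360,np.linalg.norm(v)
E
python3 - <<'E'
from m import *
for a,b in ((0,18),(18,66)):
    print(arc(a,b,(b-a)//6)); s=sense(); print(s["time_s"],s["wrist_force"])
    o=look(f"a{b}"); print(pegang(o),A0-pegang(o)[0],o["dial"],o["r"])
E
```

```text
1.6216669271693986
15.9333 [ 0.2482157  -0.33233118  0.17181917]
(np.float64(198.64464909608904), np.float64(0.0328726989937346)) 30.15535090391097 [ 0.5721383  -0.00844258] 0.0439581936943751
3.426708308824581
18.6833 [ 0.71246176  0.77875475 -0.33133264]
(np.float64(151.21878033099114), np.float64(0.032689672407579376)) 77.58121966900887 [ 0.57310164 -0.00820035] 0.04403440813070132
```

```bash
python3 -c "
import cv2
a=cv2.imread('pics/a18.png')[80:330,150:450];b=cv2.imread('pics/a66.png')[80:330,150:450]
cv2.imwrite('pics/ab.png',cv2.hconcat([a,b]))"
```

```text
(no output)
```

View pics/ab.png

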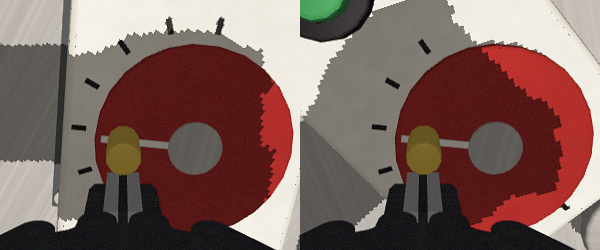

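After pushing to 18° and 66°, the peg has snapped about 6° ahead of the finger each time. That puts it in stops +1 and +3. Now the last click, then I'll back away and check with an overhead look.

```bash
python3 - <<'E'
from m import *
print(arc(66,90,4)); 
P,R=pose(A0-90,.028,.094); move_l(P,R,feed=.08)
P,R=pose(A0-90,.028,.16); move_l(P,R,feed=.15)
R=rot(20); movep([.555,.03,.27],R); sleep(.1)
o=look("f1"); a=pegang(o); print(sense()["time_s"],a,A0-a[0],o["dial"],o["r"],np.linalg.norm(o["peg"]-[.5522,-.0333]))
b=o["btn"](.0915); print("btn",b,o["gpx"],o["h"](*o["gpx"][0]))
E
```

```text
3.428101069927685
21.8 (np.float64(135.92021862775124), np.float64(0.030214998860095446)) 92.87978137224877 [ 0.57331157 -0.00876296] 0.04398900685500693 0.04522217268252628
btn [0.52340581 0.07694096] (array([212.69164265, 198.68443804]), array([198, 184,  30,  30, 694], dtype=int32)) [0.52375627 0.07685199 0.0926614 ]
```

View pics/f1.png

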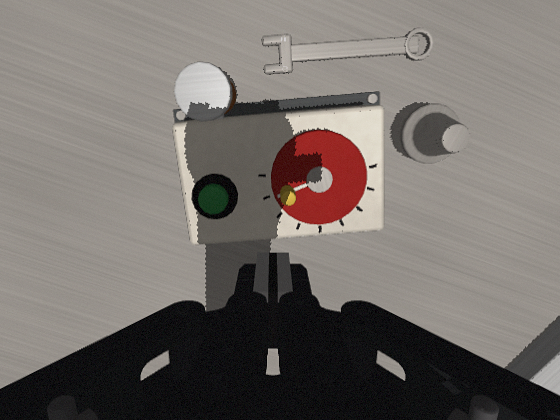

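The stripe points near the second-to-last tick, and the peg at (288,196) is half in shadow, which biases its colour centroid. I'll recheck by depth, using pixels higher than 100 mm.

```bash
python3 - <<'E'
from m import *
z=np.load("w1.npz")
def top(p,d,P,R,uv):
    o=measure(p,d,P,R); L=[]
    for v in range(uv[1]-15,uv[1]+16):
        for u in range(uv[0]-15,uv[0]+16):
            x=o["h"](u,v)
            if .103<x[2]<.114: L.append(o["W"]((u,v),.108))
    L=np.array(L)[:,:2]; c=cv2.minEnclosingCircle(L.astype(np.float32)*1000); w=L.mean(0)-D
    return L.mean(0),len(L),c,np.degrees(np.arctan2(w[1],w[0]))%360,np.linalg.norm(w)
a=top(cv2.imread("pics/w1.png")[:,:,::-1].copy(),np.load("w1d.npy"),z["p"],z["R"],(343,193))
s=sense(); p,d=camera("wrist"); b=top(p,d,s["position"],s["tcp_rot"],(288,196))
print(a);print(b); print(np.linalg.norm(a[0]-b[0]),a[3]-b[3])
E
```

```text
(array([ 0.55287516, -0.0323464 ]), 192, ((553.1124877929688, -32.50447082519531), 7.128957271575928), np.float64(228.5579050260987), np.float64(0.03101071030234652))
(array([0.55239599, 0.01465698]), 189, ((552.373291015625, 14.617530822753906), 7.026556968688965), np.float64(131.4805267259247), np.float64(0.03171060189912208))
0.04700582297935504 97.07737830017399
```

The peg moved 47.0 mm (97°), so it is seated four clicks on. The button centre is at (0.5234, 0.0769), top about 0.0915. Now I'll press it with a force stop.

```bash
python3 - <<'E'
from m import *
B=[.5234,.0769]; R=rot(20)
move_l([*B,.16],R,feed=.25); move_l([*B,.108],R,feed=.15); sleep(.1); f0=sense()["wrist_force"][2]
hit=move_l([*B,.074],R,feed=.02,until_force=9); s=sense(); print(hit,s["position"],s["wrist_force"][2]-f0,s["time_s"])
if hit:
    sleep(.15); s=sense(); print(s["position"],s["wrist_force"][2]-f0)
E
```

```text
True [0.52338421 0.07689167 0.08819795] 5.656673700475549 24.125
[0.52334823 0.07689819 0.08817505] 5.858270644677426
```

```bash
python3 - <<'E'
from m import *
B=[.5234,.0769]; R=rot(20); f0=sense()["wrist_force"][2]
for z in (.0877,.0872,.0867):
    move_l([*B,z],R,feed=.01); s=sense(); print(z,s["position"][2],s["wrist_force"][2])
    if s["wrist_force"][2]>15: break
sleep(.1); print(sense()["wrist_force"][2])
E
```

```text
0.0877 0.08815459466411635 6.416288323471925
0.0872 0.0880980075387239 11.033758632538076
0.0867 0.08804700409027451 13.682167958807415
13.217725182933037
```

The button is on its hard stop: force climbs while the position holds. I'll release, check and hand in.

```bash
python3 - <<'E'
from m import *
B=[.5234,.0769]; R=rot(20)
move_l([*B,.16],R,feed=.1); movep([.555,.03,.27],R); sleep(.2)
o=look("f2"); a=pegang(o); u=o["gpx"][0]; print(a,o["h"](*u),sense()["time_s"])
if abs(a[0]-135.9)<3: print(finish_job())
E
```

```text
(np.float64(135.02372128975395), np.float64(0.030770017888532175)) [0.5238196  0.07666209 0.09264371] 26.8167
the job is handed in; nothing more can be done
None
```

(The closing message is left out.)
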